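# Slide the control unit down the inspection lane

## Robot

A 7-joint arm with a two-finger parallel gripper is mounted at the origin on the work surface. World frame = base frame: x ahead of the robot, y to its left, z up, the work surface at z = 0. Lengths are in m, angles in rad, forces in N, time in s.
With the tool pointing down it reaches from about 0.4 to 0.925 m from the base axis. Payload 5.6 kg.
Tool frame: the origin (TCP) lies midway between the tips of the shut fingers; the grasp point (between the pads) lies 19 mm behind it; z points along the fingers, y is the direction in which the jaws open and shut (so a half turn about z gives the same grasp; the last joint's range is limited). The gripper opens to 85 mm and grips with 20 to 120 N. Pads are 22 mm wide; open, the fingers measure 114 mm over their backs; the gripper's body (76 mm by 85 mm) begins 54 mm behind the grasp point. The pads swing forward as they close: fully open they stand 13 mm farther back than shut.
Start: joints at [-1.172, 0.468, -0.012, 1.603, 0.006, 1.071, -0.056], TCP at [0.278, 0.588, 0.231] pointing down, gripper open.
Joint ranges: [-2.53, 2.53], [-0.31, 2.02], [-1.57, 1.55], [0.28, 2.44], [-1.29, 4.43], [0.15, 1.84], [-2.92, 2.92]. Speed limits (rad/s): [2.57, 2.57, 3.14, 3.14, 3.14, 3.14, 3.14].

## Interface

Orientations are given as [roll, pitch, yaw] about the fixed x, y, z axes, in that order (R = Rz(yaw) Ry(pitch) Rx(roll)).
In Python, from bench import manip gives the robot as it stands. The module is installed in compiled form; this text tells all that it offers.
- The arm moves only by the shell command python3 -m pendant 'ROWS' [FORCE]. ROWS is JSON, a list that holds one entry, the list of rows, each a list of 7 numbers: the shift along the tool's x, y, z as a fraction of full scale, then the turn, a rotation vector about the tool's x, y, z as a fraction of full scale, then the closure, from -1 (fully open) to 1 (shut). In form: [[[dx, dy, dz, wx, wy, wz, grip], ...]]. A call has 1 to 5 rows; each row is the pose to reach, as a shift and turn from the pose commanded when the call began, along the tool's axes at that moment, turning the shorter way round; what a row does not reach only later rows make up. Full scale, the value 1, is 15 cm for a shift and pi rad for a turn. A row lasts 1/8 s, in which the tool goes at most 62.5 mm and 10.7 degrees, less where a joint would pass 70% of its speed; a pose out of reach is approached as far as the arm can. A call with a number of a shift or a turn outside -1 to 1 is refused whole. A call with a gripper value outside its range is refused whole. The fingers move at their own pace and stop on an object; FORCE is the grip in N (left out, the last holds). Time passes only in rows, so rows that repeat a pose let the fingers close. It gives the time, the measured TCP pose, the force and the opening at its end, in the units of the state.
- manip.get_obs(): the state, without advancing time (a new reading comes with each control period).
- manip.read_camera(name): name is "scene" or "top"; returns a dict with "image" (480x640x3 uint8, red, green, blue), "range_z" (480x640 float32, m along the optical axis (not along the pixel's ray), 0 where there is no reading), "mtx" (3x3 intrinsics, pixels), "k1" (the pictures are not rectified: a ray, as slopes to the right and down, at radius r is drawn at 1 + k1 r^2 times it, then the intrinsics apply), "R" (3x3) and "t" (3): a world point X has camera coordinates R X + t. Camera axes: x right, y down, z forward; pixel columns grow to the right and rows downward; lengths in m; the calibration is good to about 2 mm. A picture is of the moment at which its call begins.
- manip.job_done(): hands the job in, once; it reports no verdict.
The state is a dict: "clock": time; "qpos": joint angles; "qd": joint speeds; "effort": joint torques, N m; "eef_pos": TCP position; "tool_rot": TCP orientation; "contact_force": force on the tool from outside, world axes, zero at the start; "ft_torque": the same for the moment, N m; "gripper_width": finger opening in m.
Only numpy, scipy, OpenCV 4.12 (cv2) and the standard library are available. Lean on these libraries where they do the work, as an engineer would, in place of code of your own. Each camera call takes 0.05 s, during which the arm holds its last target.

## Task

Bring the aluminium control unit into line with the inspection lane, then push it along between the two polished guide rails until its front end rests flat against the black stop block at the far end. Only push it with the fingers, never lift or tip it, and let neither the unit nor the robot touch either rail, as they mark easily. Leave everything else on the bench where it is, and finish clear of the unit.

Things in the scene. Friction and masses are not known exactly. Their poses are not given: they have to be found in the camera images.
- lane: Fixed inspection lane: a plywood base plate 420 (its x) by 220 (its y) by 8 mm thick; origin at the centre of its underside, at bench height. Its +x, near world +y (robot's right to left), is the way to push: from the bare approach end (x -210 to -50 mm), between the guide rails (x -50 to +190 mm), to the black stop block at the end.
- stop_face (a point): Point at the middle of the stop block's flat face that the unit must meet, lane x = +190 mm, 17 mm above the plate. The block is 114 mm wide (fills the gap between the rails), 34 mm tall above the plate and faces lane -x. Its axes are the lane's.
- rail_left: Polished steel guide rail on the lane's +y side, 240 long, 8 thick, 18 mm tall above the plate (top 26 mm above the bench). Its inner face is at lane y = +57 mm. Its frame is the same as the lane's frame. Fixed to the lane; must not be touched by anything.
- rail_right: The same rail on the lane's -y side, inner face at lane y = -57 mm, so that the gap between the rails is 114 mm. Its frame is the same as the lane's frame. Must not be touched by anything.
- unit: Flat aluminium box 100 long (x), 92 wide (y), 36 mm tall, upright flat sides, green board on top, dark connectors at its front (+x) end; 0.26 to 0.49 kg, slides with friction. Origin: centre of underside. Starts on the approach end, 35 mm or more short of the rails, up to 30 mm off the lane's middle line and 0.2 rad askew. In line it has 11 mm to spare each side; home at lane x +140 mm.
- screw_jar: Bystander: small glass jar, 30 mm across, 42 mm tall, standing on the lane's plate outside the left rail. Origin at its underside.
- heatsink: Bystander: dark finned heat sink 40 x 26 x 24 mm lying on the lane's plate outside the right rail. Origin at its underside.
- flux_bottle: Bystander: white plastic bottle, 44 mm across, 75 mm tall, beyond the lane. Origin at its underside.
- solder_reel: Bystander: reel of solder wire standing on its flange, 60 mm across, 40 mm tall, beyond the lane. Origin at its underside.
- multimeter: Bystander: orange and black hand meter 150 x 75 x 35 mm lying on the bench past the stop end of the lane. Origin at its underside.
- screwdriver: Bystander: screwdriver lying on the bench to the robot's left, about 200 mm long along its x. Origin at its underside.
- mug: Bystander: white mug 80 mm across and 90 mm tall, on the bench to the robot's right, some 100 mm or more clear of the lane's approach end. Origin at its underside.
Things that resemble listed ones, but are neither listed nor needed, are in the scene too. Of the things like the unit, leave any that is purple or turquoise; of the rest the larger one is meant.

How it is judged:
On the way:
1. the unit is wholly between the rails and still well short of the stop, in line within 0.2 rad (x of unit in the frame of lane between 0.005 and 0.12 m and angle between the x axis of unit and the x axis of lane, either way round below 0.2 rad), for 0.05 s.
At the end, for the whole second after the job is handed in: The unit lies flat and at rest on the plate between the rails, its front end within 4 mm of the stop block and square to it within 0.05 rad, clear of both rails (x of unit in the frame of lane between 0.136 and 0.143 m and y of unit in the frame of lane between -0.011 and 0.011 m and z of unit in the frame of lane between 0.005 and 0.011 m and angle between the x axis of unit and the x axis of lane, either way round below 0.05 rad and linear speed of unit below 0.01 m/s and angle between unit's own z axis and vertical below 0.05 rad); the robot touches nothing.
It fails at once if something (the unit, the robot or anything else) touches a rail (contact force between any of rail_left, rail_right and anything else above 0.2 N).
It fails at once if the unit is lifted more than 8 mm or tipped more than 0.12 rad (z of unit in the frame of lane above 0.016 m or angle between unit's own z axis and vertical above 0.12 rad).
It fails at once if a bystander is moved more than 10 mm (distance of any of screw_jar, heatsink, flux_bottle, solder_reel, multimeter, screwdriver, mug from where it was at the start of the episode above 0.01 m).
It also fails if it takes over 72 s, if anything falls off the work surface, if the arm or the gripper's body presses on something with over 40 N, if the wrist force passes 120 N, or if a joint passes its speed limit or range.

## Working session

There is one attempt and no reset: what is moved stays moved. The work goes in short steps, Python scripts to look and compute and a shell command to move; the robot and the scene stay as the last step left them, time stands still between calls to the robot, and variables do not carry over. Pictures are saved under pics/ and viewed, and the job is handed in when it is done.

```bash
mkdir -p pics; cat > h.py <<'E'
import numpy as np,cv2
from bench import manip
def cam(n):
    c=manip.read_camera(n)
    return c
def px2plane(c,uv,z):
    uv=np.atleast_2d(np.array(uv,float));K=np.array(c["mtx"]);R=np.array(c["R"]);t=np.array(c["t"])
    d=(uv-K[:2,2])/[K[0,0],K[1,1]]
    s=d.copy()
    for _ in range(20):
        s=d/(1+c["k1"]*(s**2).sum(1,keepdims=True))
    rays=np.c_[s,np.ones(len(s))]@R
    o=-R.T@t
    return o+rays*((z-o[2])/rays[:,2])[:,None]
def w2px(c,X):
    X=np.atleast_2d(X);R=np.array(c["R"]);K=np.array(c["mtx"])
    p=X@R.T+np.array(c["t"]);s=p[:,:2]/p[:,2:];s=s*(1+c["k1"]*(s**2).sum(1,keepdims=True))
    return s*[K[0,0],K[1,1]]+K[:2,2]
def save(c,n): cv2.imwrite("pics/"+n,c["image"][:,:,::-1])
E
python3 - <<'E'
from h import *
for n in("scene","top"):
    c=cam(n);save(c,n+"0.png");np.savez(n+"0.npz",**c)
    print(n,c["mtx"],c["k1"],c["R"],c["t"])
print(manip.get_obs())
E
```

```text
scene [[435.61661598   0.         321.73608129]
 [  0.         435.61661598 238.80439047]
 [  0.           0.           1.        ]] -0.011332897400849544 [[ 0.8738615   0.48581356 -0.01874218]
 [ 0.23198993 -0.45055215 -0.86208087]
 [-0.42725491  0.74899128 -0.50642403]] [-0.49255444 -0.08541506  1.33360925]
top [[602.41894916   0.         319.55366817]
 [  0.         602.41894916 239.65718776]
 [  0.           0.           1.        ]] -0.0702283337405276 [[ 0.02514671 -0.99931721  0.02706962]
 [-0.98756332 -0.02903652 -0.15451718]
 [ 0.15519769 -0.02284737 -0.9876192 ]] [-0.0380001   0.56930801  1.47955149]
{'clock': 0.1, 'qpos': array([-1.17200953,  0.46830714, -0.01159566,  1.60355925,  0.00600649,
        1.07143988, -0.05636131]), 'qd': array([ 0.00219767, -0.0023083 ,  0.00050685, -0.00249875, -0.00011585,
        0.00078486,  0.00131538]), 'effort': array([ 8.57836822e-04, -5.33520913e+01,  2.12871580e-02, -2.51962531e+01,
        1.13872826e-02,  4.27283841e-03,  7.11719366e-06]), 'eef_pos': array([0.27775099, 0.5870827 , 0.23041043]), 'tool_rot': array([-3.13991821e+00,  1.28816060e-04,  2.69967706e+00]), 'contact_force': array([ 0.0520198 , -0.54621555, -0.42999169]), 'ft_torque': array([0.00869503, 0.00197945, 0.00619937]), 'gripper_width': 0.08559158865804671}
```

View pics/top0.png

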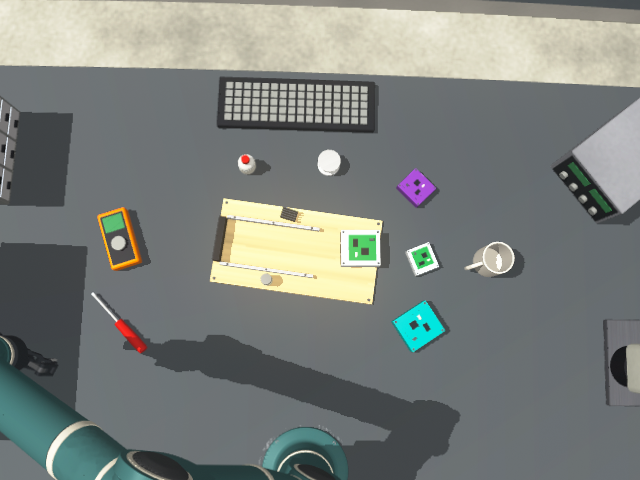

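View pics/scene0.png

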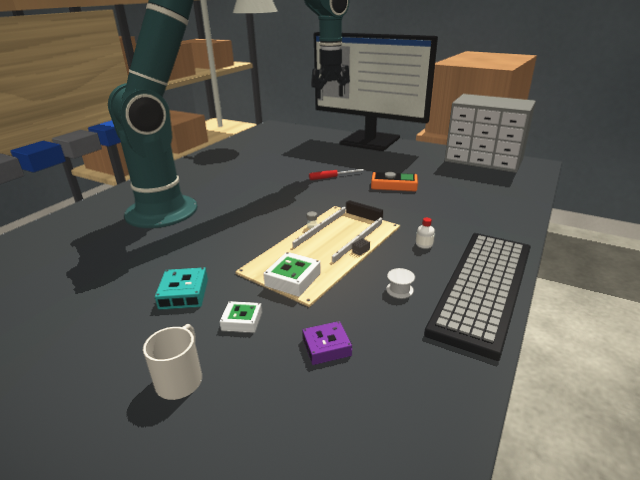

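The top view shows the plate with corners at about (222,200), (382,219), (373,302) and (212,281). The white unit with its green board is at about (361,248), the stop is at the left (220,240), and a smaller white decoy is at (423,259). Next I'll measure these.

```bash
cat >> h.py <<'E'
def measure(c,verbose=True,lane=None):
    hsv=cv2.cvtColor(c["image"],cv2.COLOR_RGB2HSV)
    roi=np.zeros(hsv.shape[:2],np.uint8);roi[185:315,200:395]=1
    unitm=((hsv[:,:,1]<45)&(hsv[:,:,2]>170))|((hsv[:,:,0]>45)&(hsv[:,:,0]<80)&(hsv[:,:,1]>90))
    return hsv,roi,unitm
E
python3 - <<'E'
from h import *
c=dict(np.load("top0.npz"))
hsv,roi,um=measure(c)
pl=((hsv[:,:,0]>10)&(hsv[:,:,0]<35)&(hsv[:,:,1]>50)&(hsv[:,:,2]>90))
m=((pl|um)&(roi>0)).astype(np.uint8)
cs,_=cv2.findContours(m,cv2.RETR_EXTERNAL,cv2.CHAIN_APPROX_NONE);k=max(cs,key=cv2.contourArea)
# rectify to plane z=.008
P=px2plane(c,k[:,0,:],0.008)[:,:2]
r=cv2.minAreaRect(P.astype(np.float32)*1000);print("plate",r,cv2.boxPoints(r))
m2=((um)&(roi>0)).astype(np.uint8);
cs,_=cv2.findContours(m2,cv2.RETR_EXTERNAL,cv2.CHAIN_APPROX_NONE);k=max(cs,key=cv2.contourArea)
P=px2plane(c,k[:,0,:],0.044)[:,:2]
r=cv2.minAreaRect(P.astype(np.float32)*1000);print("unit",r,cv2.boxPoints(r))
crop=c["image"][185:315,200:395,::-1];cv2.imwrite("pics/crop0.png",cv2.resize(crop,None,fx=4,fy=4,interpolation=cv2.INTER_CUBIC))
mm=np.hstack([m[185:315,200:395],m2[185:315,200:395]])*255;cv2.imwrite("pics/m0.png",cv2.resize(mm,None,fx=2,fy=2))
for u,v in[(361,232),(350,240),(420,250),(330,250),(222,240),(300,270),(265,279)]:
    z=c["range_z"][v,u];print(u,v,z)
E
```

```text
plate ((545.369140625, 31.469650268554688), (428.9971923828125, 221.83607482910156), 83.52584075927734) [[ 410.97263 -169.15448]
 [ 631.39404 -194.16763]
 [ 679.7656   232.09378]
 [ 459.34424  257.10693]]
unit ((553.4483032226562, -126.30302429199219), (89.63595581054688, 98.92013549804688), 1.594863772392273) [[ 507.2711    -78.1095  ]
 [ 510.02426  -176.9913  ]
 [ 599.6255   -174.49655 ]
 [ 596.8723    -75.614746]]
361 232 0.0
350 240 1.5187984
420 250 1.5405241
330 250 1.5555869
222 240 1.5284564
300 270 1.5429149
265 279 1.4987404
```

View pics/crop0.png

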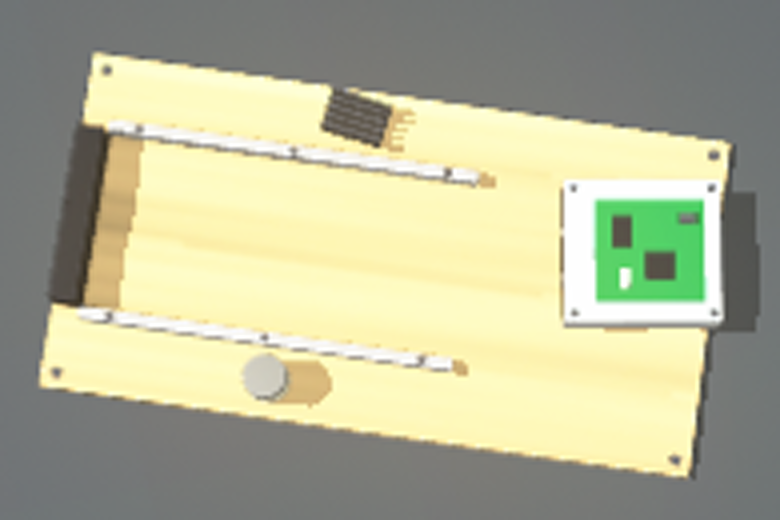

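View pics/m0.png

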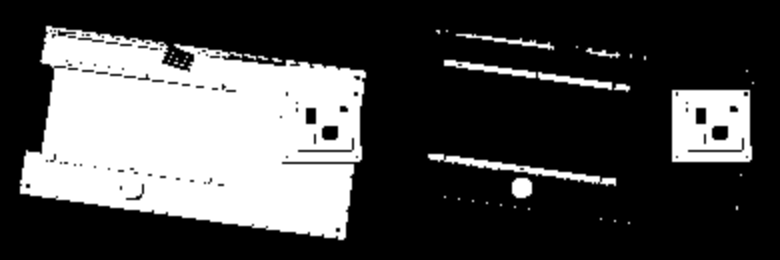

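```bash
cat >> h.py <<'E'
def comps(c,m):
    cs,_=cv2.findContours(m.astype(np.uint8),cv2.RETR_EXTERNAL,cv2.CHAIN_APPROX_NONE)
    return [k for k in cs if cv2.contourArea(k)>30]
def rect(P):
    (cx,cy),(w,h),a=cv2.minAreaRect(P.astype(np.float32)*1000)
    if w<h: w,h,a=h,w,a+90
    a=(a+180)%180
    return cx,cy,w,h,a
E
python3 - <<'E'
from h import *
c=dict(np.load("top0.npz"))
hsv,roi,um=measure(c)
for k in comps(c,um&(roi>0)):
    x,y,w,h=cv2.boundingRect(k)
    for z in((.026,)if x<330 else(.044,)): print(x,y,w,h,z,np.round(rect(px2plane(c,k[:,0,:],z)[:,:2]),2))
pl=((hsv[:,:,0]>10)&(hsv[:,:,0]<35)&(hsv[:,:,1]>50)&(hsv[:,:,2]>90))
k=max(comps(c,(pl|um)&(roi>0)),key=cv2.contourArea)[:,0,:]
P=px2plane(c,k,.008)[:,:2]*1000
a=np.radians(83.3);ex=np.array([np.cos(a),np.sin(a)]);ey=np.array([-ex[1],ex[0]])
o=np.array([545,31]);L=(P-o)@np.c_[ex,ey]
for nm,sel in(("y+",(L[:,1]>95)&(abs(L[:,0])<180)),("y-",(L[:,1]<-95)&(abs(L[:,0])<180)&(abs(L[:,0]-0)>60)),("x+",(L[:,0]>190)&(abs(L[:,1])<105)&(abs(L[:,1])>65)),("x-",(L[:,0]<-190)&(L[:,1]>20)&(L[:,1]<100))):
    f=cv2.fitLine(L[sel].astype(np.float32),cv2.DIST_HUBER,0,.01,.01).ravel();print(nm,sel.sum(),f, np.median(L[sel],0))
E
```

```text
261 274 10 10 0.026 [469.55 111.47  22.94  22.78   2.13]
219 262 94 16 0.026 [493.06 112.41 239.31   9.07  83.57]
341 230 40 36 0.044 [ 553.45 -126.3    98.92   89.64   91.59]
274 221 37 9 0.026 [609.11  48.86  94.53   8.12  83.45]
227 215 46 9 0.026 [621.66 158.53 117.64   7.83  83.67]
233 202 49 8 0.026 [660.67 140.39 125.32   7.81  83.23]
y+ 142 [9.9999315e-01 3.7046932e-03 8.1745756e-01 1.0909776e+02] [  1.06776305 109.12393083]
y- 104 [ 9.9999630e-01 -2.7175441e-03  1.5579770e+01 -1.0897709e+02] [ -77.88273452 -109.41331343]
x+ 31 [ 1.8070489e-03 -9.9999839e-01  2.1347575e+02  3.8804286e+00] [213.32657086  65.94154048]
x- 31 [ 1.5426431e-03 -9.9999881e-01 -2.0505063e+02  6.0029007e+01] [-205.10824144   59.34031273]
```

```bash
cat >> h.py <<'E'
from scipy.spatial.transform import Rotation as Ro
LO=np.array([.5455,.0352]);LA=np.radians(83.45)
EX=np.array([np.cos(LA),np.sin(LA)]);EY=np.array([-EX[1],EX[0]])
def l2w(x,y): return LO+x/1e3*EX+y/1e3*EY
def w2l(p): d=(np.asarray(p)[...,:2]-LO)*1e3; return np.stack([d@EX,d@EY],-1)
def plan(x,y,z,rel):
    "lane mm target, z m, yaw relative to lane (rad)"
    o=manip.get_obs();p=np.array(o["eef_pos"]);R=Ro.from_euler("xyz",o["tool_rot"])
    T=np.r_[l2w(x,y),z];Rt=Ro.from_euler("xyz",[np.pi,0,LA+rel])
    d=R.inv().apply(T-p);w=(R.inv()*Rt).as_rotvec()
    print("tool lane",np.round(w2l(p),1),"z",round(p[2],4),"relyaw",round((o["tool_rot"][2]-LA+np.pi)%(2*np.pi)-np.pi,3),"F",np.round(o["contact_force"],1),"w",round(o["gripper_width"],4),"t",round(o["clock"],2),"q",np.round(o["qpos"],2))
    print("shift frac",np.round(d/.15,3),"turn frac",np.round(w/np.pi,4),"q7",round(o["qpos"][6],2))
E
python3 -c "
from h import *
plan(-160,-112,.2,np.pi/2)"
```

```text
tool lane [517.7 329. ] z 0.2304 relyaw 1.243 F [ 0.1 -0.5 -0.4] w 0.0856 t 0.1 q [-1.17  0.47 -0.01  1.6   0.01  1.07 -0.06]
shift frac [-4.237 -3.332  0.209] turn frac [-0.0005 -0.     -0.1043] q7 -0.06
```

```bash
python3 -m pendant '[[[-0.25,-0.2,0,0,0,0,-0.4],[-0.5,-0.4,0,0,0,0,-0.4],[-0.75,-0.6,0,0,0,0,-0.4],[-0.95,-0.75,0,0,0,0,-0.4],[-0.95,-0.75,0,0,0,0,-0.4]]]' 40; python3 -c "
from h import *
plan(-160,-112,.2,np.pi/2)"
```

```text
clock: 0.72
eef_pos: [0.3608, 0.4217, 0.2312]
tool_rot: [-3.14, 0.001, 2.694]
contact_force: [-0.7, 0.0, 0.5]
gripper_width: 0.0599
tool lane [362.9 227.6] z 0.2312 relyaw 1.238 F [-0.7  0.   0.5] w 0.0599 t 0.72 q [-0.95  0.31  0.03  1.84 -0.01  0.99  0.21]
shift frac [-3.28  -2.553  0.215] turn frac [-0.0004  0.0003 -0.1061] q7 0.21
```

```bash
python3 -m pendant '[[[-0.25,-0.2,0,0,0,0,-0.4],[-0.5,-0.4,0,0,0,0,-0.4],[-0.75,-0.6,0,0,0,0,-0.4],[-0.95,-0.75,0,0,0,0,-0.4],[-0.95,-0.75,0,0,0,0,-0.4]]]'
python3 -m pendant '[[[-0.25,-0.2,0,0,0,0,-0.4],[-0.5,-0.4,0,0,0,0,-0.4],[-0.75,-0.6,0,0,0,0,-0.4],[-0.95,-0.75,0,0,0,0,-0.4],[-0.95,-0.75,0,0,0,0,-0.4]]]'; python3 -c "
from h import *
plan(-160,-112,.2,np.pi/2)"
```

```text
clock: 1.35
eef_pos: [0.4406, 0.2602, 0.2312]
tool_rot: [-3.141, 0.001, 2.695]
contact_force: [-0.8, -0.9, -0.8]
gripper_width: 0.0597
clock: 1.98
eef_pos: [0.521, 0.0983, 0.2311]
tool_rot: [-3.141, 0.001, 2.696]
contact_force: [-0.0, 0.2, -1.2]
gripper_width: 0.0599
tool lane [59.9 31.5] z 0.2311 relyaw 1.24 F [-0.   0.2 -1.2] w 0.0599 t 1.98 q [-0.44  0.26  0.23  1.91 -0.07  0.98  0.94]
shift frac [-1.381 -1.076  0.209] turn frac [-2.000e-04  1.000e-04 -1.053e-01] q7 0.94
```

```bash
python3 -m pendant '[[[-0.25,-0.2,0,0,0,-0.05,-0.4],[-0.5,-0.4,0,0,0,-0.1,-0.4],[-0.75,-0.6,0,0,0,-0.105,-0.4],[-0.95,-0.75,0,0,0,-0.105,-0.4],[-0.95,-0.75,0,0,0,-0.105,-0.4]]]'; python3 -c "
from h import *
plan(-160,-112,.1,np.pi/2)"
```

```text
clock: 2.6
eef_pos: [0.6016, -0.0636, 0.2308]
tool_rot: [-3.141, -0.0, 3.028]
contact_force: [-0.1, 0.5, 0.2]
gripper_width: 0.0598
tool lane [-91.8 -67. ] z 0.2308 relyaw 1.571 F [-0.1  0.5  0.2] w 0.0598 t 2.6 q [-0.15  0.39  0.25  1.73 -0.11  1.03  1.6 ]
shift frac [-0.3   -0.454  0.872] turn frac [-0.0002 -0.      0.0001] q7 1.6
```

```bash
python3 -m pendant '[[[-0.2,-0.3,0,0,0,0,-0.4],[-0.3,-0.454,0.3,0,0,0,-0.4],[-0.3,-0.454,0.6,0,0,0,-0.4],[-0.3,-0.454,0.872,0,0,0,-0.4],[-0.3,-0.454,0.872,0,0,0,-0.4]]]'; python3 - <<'E'
from h import *
plan(-160,-112,.027,np.pi/2)
for n in("top","scene"):
    c=cam(n);save(c,n+"1.png")
    if n=="top":
        cv2.imwrite("pics/top1c.png",cv2.resize(c["image"][150:330,200:440,::-1],None,fx=3,fy=3,interpolation=cv2.INTER_CUBIC))
E
```

```text
clock: 3.22
eef_pos: [0.6355, -0.1314, 0.0968]
tool_rot: [3.139, -0.008, 3.033]
contact_force: [-0.1, 0.3, 0.2]
gripper_width: 0.0598
tool lane [-155.3 -108.5] z 0.0968 relyaw 1.577 F [-0.1  0.3  0.2] w 0.0598 t 3.23 q [-0.02  0.63  0.24  1.71 -0.19  0.84  1.77]
shift frac [-0.027 -0.033  0.465] turn frac [ 0.0007 -0.0025  0.0019] q7 1.77
```

View pics/top1c.png

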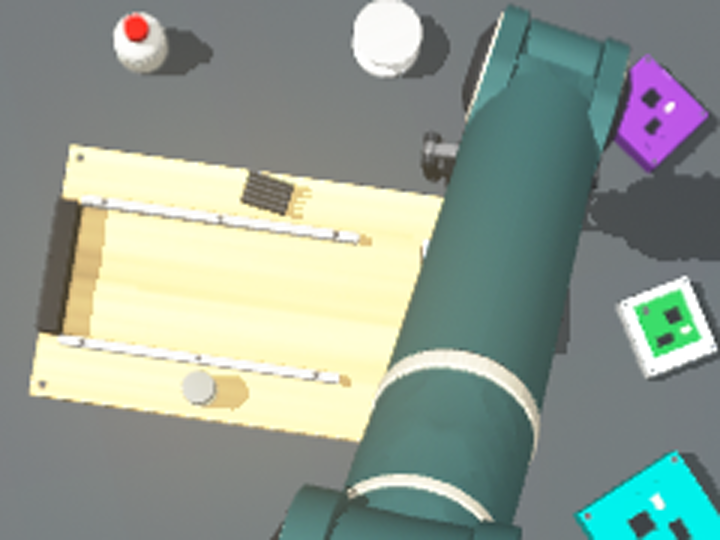

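View pics/scene1.png

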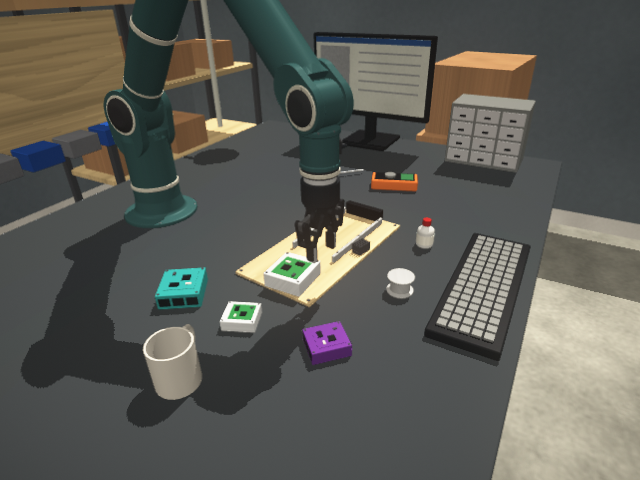

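The arm hides the unit in the top view, and the scene view shows the fingers beside the unit on its far (-y) side. I'll descend clear of it.

```bash
python3 -m pendant '[[[0,0,0,0,0,0,-0.4],[0,0,0.15,0,0,0,-0.4],[0,0,0.3,0,0,0,-0.4],[0,0,0.465,0,0,0,-0.4],[0,0,0.465,0,0,0,-0.4]]]'; python3 -c "
from h import *
plan(-160,-90,.027,np.pi/2)
plan(-160,-59,.027,np.pi/2)"
```

```text
clock: 3.95
eef_pos: [0.6365, -0.1352, 0.029]
tool_rot: [3.141, -0.004, 3.03]
contact_force: [0.3, -0.5, 0.1]
gripper_width: 0.0598
tool lane [-158.9 -109.8] z 0.029 relyaw 1.573 F [ 0.3 -0.5  0.1] w 0.0598 t 3.95 q [ 0.    0.72  0.21  1.72 -0.21  0.72  1.79]
shift frac [ 0.132 -0.007  0.014] turn frac [ 0.0001 -0.0011  0.0007] q7 1.79
tool lane [-158.9 -109.8] z 0.029 relyaw 1.573 F [ 0.3 -0.5  0.1] w 0.0598 t 3.95 q [ 0.    0.72  0.21  1.72 -0.21  0.72  1.79]
shift frac [ 0.339 -0.006  0.015] turn frac [ 0.0001 -0.0011  0.0007] q7 1.79
```

```bash
python3 -m pendant '[[[0.03,0,0,0,0,0,-0.4],[0.06,0,0,0,0,0,-0.4],[0.09,0,0,0,0,0,-0.4],[0.12,0,0,0,0,0,-0.4],[0.12,0,0,0,0,0,-0.4]]]'; python3 -m pendant '[[[0.02,0,0,0,0,0,-0.4],[0.04,0,0,0,0,0,-0.4],[0.06,0,0,0,0,0,-0.4],[0.08,0,0,0,0,0,-0.4],[0.08,0,0,0,0,0,-0.4]]]'; python3 - <<'E'
from h import *
plan(-160,-59,.027,np.pi/2)
c=cam("scene");cv2.imwrite("pics/s2.png",cv2.resize(c["image"][190:320,220:420,::-1],None,fx=4,fy=4,interpolation=cv2.INTER_CUBIC))
E
```

```text
clock: 4.58
eef_pos: [0.6197, -0.1336, 0.031]
tool_rot: [3.142, 0.0, 3.029]
contact_force: [-0.3, 0.4, 0.4]
gripper_width: 0.0598
clock: 5.2
eef_pos: [0.6079, -0.1323, 0.0308]
tool_rot: [3.141, -0.0, 3.029]
contact_force: [0.4, -0.7, 0.3]
gripper_width: 0.0598
tool lane [-159.3  -81.1] z 0.0308 relyaw 1.573 F [ 0.4 -0.7  0.3] w 0.0598 t 5.2 q [ 0.    0.68  0.21  1.8  -0.21  0.68  1.79]
shift frac [ 0.147 -0.004  0.026] turn frac [ 0.     -0.0001  0.0007] q7 1.79
```

View pics/s2.png

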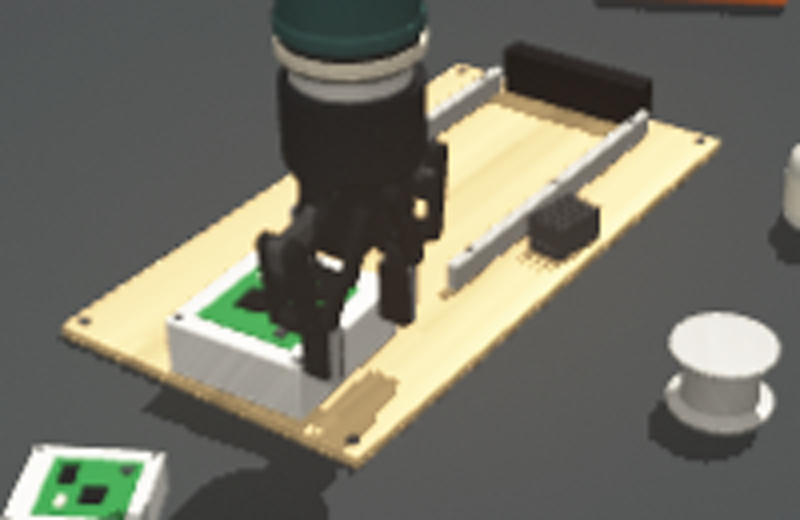

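The fingers now stand right at the unit's -y side, with crop pixels (320,360) for the rear finger and (400,320) for the front one. I'll keep pushing, slightly lower.

```bash
python3 -m pendant '[[[0.0,0,0.05,0,0,0,-0.4],[0.02,0,0.05,0,0,0,-0.4],[0.04,0,0.05,0,0,0,-0.4],[0.06,0,0.05,0,0,0,-0.4],[0.07,0,0.05,0,0,0,-0.4]]]'; python3 -m pendant '[[[0.02,0,0,0,0,0,-0.4],[0.035,0,0,0,0,0,-0.4],[0.05,0,0,0,0,0,-0.4],[0.06,0,0,0,0,0,-0.4],[0.06,0,0,0,0,0,-0.4]]]'; python3 - <<'E'
from h import *
plan(-160,-57,.025,np.pi/2)
c=cam("scene");cv2.imwrite("pics/s3.png",cv2.resize(c["image"][190:320,220:420,::-1],None,fx=4,fy=4,interpolation=cv2.INTER_CUBIC))
E
```

```text
clock: 5.88
eef_pos: [0.5974, -0.131, 0.0233]
tool_rot: [3.141, -0.0, 3.03]
contact_force: [1.8, 0.3, -1.2]
gripper_width: 0.0601
clock: 6.5
eef_pos: [0.5885, -0.1301, 0.0233]
tool_rot: [3.141, -0.0, 3.03]
contact_force: [1.4, -0.1, 0.5]
gripper_width: 0.0598
tool lane [-159.3  -61.6] z 0.0233 relyaw 1.573 F [ 1.4 -0.1  0.5] w 0.0598 t 6.5 q [ 0.01  0.67  0.21  1.85 -0.21  0.64  1.8 ]
shift frac [ 0.031 -0.005 -0.011] turn frac [ 0.     -0.0001  0.0007] q7 1.8
```

View pics/s3.png

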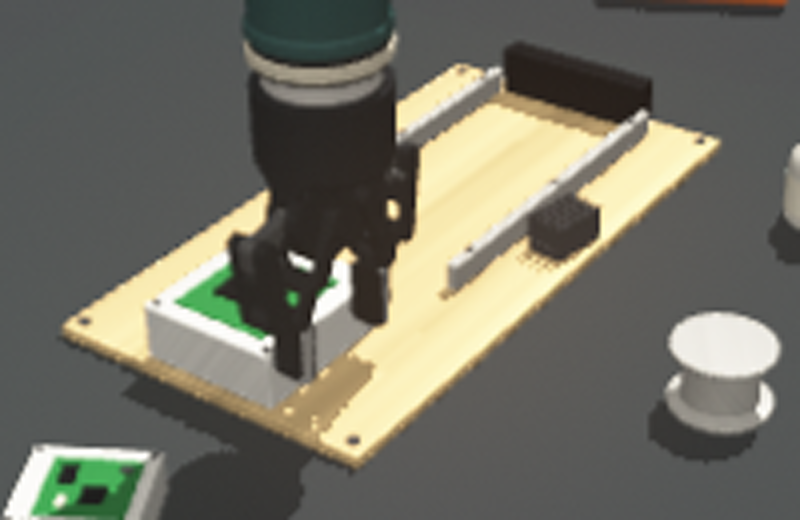

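The unit now looks parallel to the rails, with both fingers flush against it. I'll push the last few millimetres, then back off, rise and look.

```bash
python3 -m pendant '[[[0.015,0,0,0,0,0,-0.4],[0.03,0,0,0,0,0,-0.4],[0.03,0,0,0,0,0,-0.4]]]'; python3 -m pendant '[[[-0.05,0,0,0,0,0,-0.4],[-0.2,0,0,0,0,0,-0.4],[-0.3,0,-0.2,0,0,0,-0.4],[-0.3,0,-0.5,0,0,0,-0.4],[-0.3,0,-0.9,0,0,0,-0.4]]]';  python3 -c "
from h import *
plan(-330,0,.16,0)"
```

```text
clock: 6.92
eef_pos: [0.5841, -0.1296, 0.0233]
tool_rot: [3.142, -0.0, 3.03]
contact_force: [1.2, 0.2, 0.8]
gripper_width: 0.0598
clock: 7.55
eef_pos: [0.6278, -0.1344, 0.1579]
tool_rot: [-3.141, -0.005, 3.03]
contact_force: [0.3, 0.2, -0.3]
gripper_width: 0.0597
tool lane [-159.1 -101.1] z 0.1579 relyaw 1.573 F [ 0.3  0.2 -0.3] w 0.0597 t 7.55 q [-0.03  0.54  0.26  1.7  -0.16  0.93  1.75]
shift frac [ 0.677 -1.138 -0.011] turn frac [-0.0012 -0.0011  0.5008] q7 1.75
```

```bash
python3 -m pendant '[[[0.2,-0.25,0,0,0,0.055,-0.4],[0.4,-0.5,0,0,0,0.11,-0.4],[0.6,-0.75,0,0,0,0.165,-0.4],[0.677,-0.95,0,0,0,0.22,-0.4],[0.677,-1,0,0,0,0.275,-0.4]]]';  python3 - <<'E'
from h import *
plan(-330,0,.16,0)
c=cam("top");save(c,"top4.png")
E
```

```text
clock: 8.18
eef_pos: [0.5093, -0.275, 0.1585]
tool_rot: [-3.14, -0.0, 2.156]
contact_force: [-0.2, 0.0, -0.3]
gripper_width: 0.0601
tool lane [-312.3    0.6] z 0.1585 relyaw 0.699 F [-0.2  0.  -0.3] w 0.0601 t 8.18 q [ 0.05  0.46  0.5   1.87 -0.28  0.88  1.27]
shift frac [-0.093 -0.073 -0.01 ] turn frac [-0.0004  0.      0.2225] q7 1.27
```

View pics/top4.png

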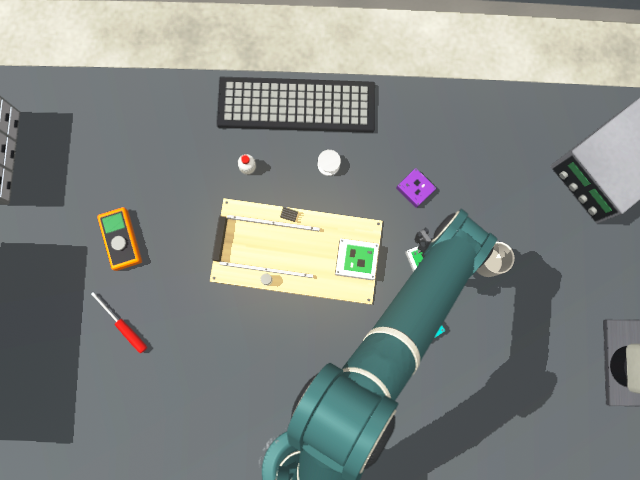

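The unit is visible at about (357,259) and looks in line with the plate. Measuring it.

```bash
cat >> h.py <<'E'
def unit(c,lo=(195,205),hi=(395,305)):
    hsv=cv2.cvtColor(c["image"],cv2.COLOR_RGB2HSV)
    g=((hsv[:,:,0]>45)&(hsv[:,:,0]<80)&(hsv[:,:,1]>90))
    m=((hsv[:,:,1]<45)&(hsv[:,:,2]>170))|g
    roi=np.zeros(m.shape,bool);roi[lo[1]:hi[1],lo[0]:hi[0]]=1
    for nm,mm in(("body",m),("board",g)):
        for k in comps(c,mm&roi):
            if cv2.contourArea(k)<350: continue
            P=px2plane(c,k[:,0,:],.044)[:,:2];r=rect(P)
            a=r[4]-np.degrees(LA)
            print(nm,"lane",np.round(w2l(np.array(r[:2])/1e3),1),"size",np.round(r[2:4],1),"ang deg",round((a+45)%90-45,2))
E
python3 - <<'E'
from h import *
c=cam("top");unit(c)
unit(dict(np.load("top0.npz")))
E
```

```text
body lane [-154.2    3.3] size [100.   93.5] ang deg 0.2
board lane [-158.9    2.7] size [68.7 64.2] ang deg 0.0
body lane [-159.5  -26.3] size [98.9 89.6] ang deg 8.14
board lane [-163.7  -28.1] size [66.9 61.5] ang deg 8.17
```

```bash
python3 -m pendant '[[[0,0,0,0,0,0.055,-0.4],[0,0,0,0,0,0.11,-0.4],[0,0,0,0,0,0.165,-0.4],[0,0,0,0,0,0.2225,-0.4],[0,0,0,0,0,0.2225,-0.4]]]';  python3 - <<'E'
from h import *
plan(-248,2.5,.024,0)
E
```

```text
clock: 8.9
eef_pos: [0.5116, -0.2712, 0.1579]
tool_rot: [-3.141, -0.0, 1.473]
contact_force: [0.6, 0.3, -0.5]
gripper_width: 0.0598
tool lane [-308.3   -1.3] z 0.1579 relyaw 0.016 F [ 0.6  0.3 -0.5] w 0.0598 t 8.9 q [-0.08  0.5   0.66  1.88 -0.38  0.9   0.67]
shift frac [ 0.402 -0.018  0.893] turn frac [-0.0003 -0.0001  0.0052] q7 0.67
```

```bash
python3 -m pendant '[[[0.2,-0.018,0,0,0,0.005,-0.4],[0.4,-0.018,0,0,0,0.005,-0.4],[0.4,-0.018,0.2,0,0,0.005,-0.4],[0.4,-0.018,0.45,0,0,0.005,-0.4],[0.4,-0.018,0.45,0,0,0.005,-0.4]]]';  python3 - <<'E'
from h import *
plan(-248,2.5,.024,0)
c=cam("scene");cv2.imwrite("pics/s5.png",cv2.resize(c["image"][190:340,180:420,::-1],None,fx=3.3,fy=3.3,interpolation=cv2.INTER_CUBIC))
E
```

```text
clock: 9.52
eef_pos: [0.5131, -0.2111, 0.0886]
tool_rot: [-3.136, -0.001, 1.456]
contact_force: [0.5, -0.2, -0.0]
gripper_width: 0.0597
tool lane [-248.4    4.1] z 0.0886 relyaw -0.001 F [ 0.5 -0.2 -0. ] w 0.0597 t 9.53 q [-0.14  0.56  0.6   1.97 -0.46  0.75  0.62]
shift frac [0.002 0.013 0.431] turn frac [-0.0018 -0.0004 -0.0002] q7 0.62
```

View pics/s5.png

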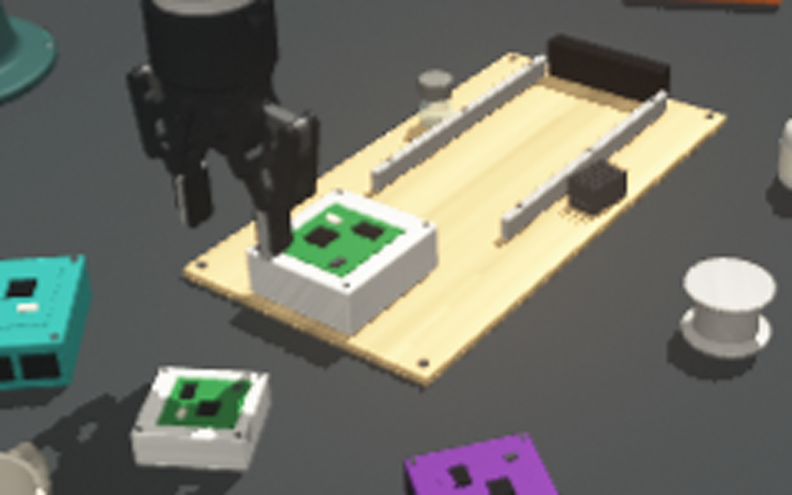

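The gripper is behind the unit and clear of the decoy. Descending.

```bash
python3 -m pendant '[[[0,0,0.1,0,0,0,-0.4],[0,0,0.2,0,0,0,-0.4],[0,0.01,0.3,0,0,0,-0.4],[0,0.01,0.41,0,0,0,-0.4],[0,0.01,0.41,0,0,0,-0.4]]]'; python3 -m pendant '[[[0.05,0,0,0,0,0,-0.4],[0.1,0,0,0,0,0,-0.4],[0.15,0,0,0,0,0,-0.4],[0.18,0,0,0,0,0,-0.4],[0.18,0,0,0,0,0,-0.4]]]';  python3 - <<'E'
from h import *
plan(-180,2.5,.024,0)
E
```

```text
clock: 10.2
eef_pos: [0.5152, -0.2122, 0.0276]
tool_rot: [-3.139, -0.0, 1.451]
contact_force: [-0.2, -0.7, 0.2]
gripper_width: 0.0602
clock: 10.82
eef_pos: [0.5198, -0.1851, 0.0294]
tool_rot: [3.141, -0.0, 1.452]
contact_force: [-0.1, -0.2, -0.5]
gripper_width: 0.0598
tool lane [-221.8    0.4] z 0.0294 relyaw -0.005 F [-0.1 -0.2 -0.5] w 0.0598 t 10.82 q [-0.13  0.65  0.53  1.99 -0.54  0.64  0.64]
shift frac [ 0.279 -0.015  0.036] turn frac [ 0.0001 -0.0001 -0.0014] q7 0.64
```

```bash
python3 -m pendant '[[[0.0,-0.015,0.04,0,0,-0.0015,-0.4],[0.04,-0.015,0.04,0,0,-0.0015,-0.4],[0.08,-0.015,0.04,0,0,-0.0015,-0.4],[0.12,-0.015,0.04,0,0,-0.0015,-0.4],[0.16,-0.015,0.04,0,0,-0.0015,-0.4]]]'; python3 -m pendant '[[[0.04,0,0,0,0,0,-0.4],[0.08,0,0,0,0,0,-0.4],[0.12,0,0,0,0,0,-0.4],[0.16,0,0,0,0,0,-0.4],[0.16,0,0,0,0,0,-0.4]]]';  python3 - <<'E'
from h import *
plan(-130,2,.024,0)
unit(cam("top"))
c=cam("scene");cv2.imwrite("pics/s6.png",cv2.resize(c["image"][190:340,180:420,::-1],None,fx=3.3,fy=3.3,interpolation=cv2.INTER_CUBIC))
E
```

```text
clock: 11.45
eef_pos: [0.5202, -0.1614, 0.0232]
tool_rot: [3.141, 0.0, 1.456]
contact_force: [-0.4, -1.4, -1.0]
gripper_width: 0.06
clock: 12.08
eef_pos: [0.5231, -0.1369, 0.0233]
tool_rot: [-3.141, -0.001, 1.457]
contact_force: [-0.4, 0.2, 0.8]
gripper_width: 0.06
tool lane [-173.5    2.6] z 0.0233 relyaw 0.0 F [-0.4  0.2  0.8] w 0.06 t 12.07 q [-0.22  0.65  0.52  2.02 -0.55  0.61  0.57]
shift frac [ 0.29   0.004 -0.005] turn frac [-0.     -0.0003  0.0001] q7 0.57
body lane [76.3 80. ] size [250.6  43.9] ang deg 0.2
body lane [ 2.6 24.4] size [304.6  91.2] ang deg 17.61
body lane [ 80.3 -32.6] size [161.8  29.2] ang deg 0.54
body lane [-71.9 -90. ] size [180.4  27.7] ang deg 1.04
body lane [128.7 -84.2] size [151.   33.2] ang deg 1.81
```

View pics/s6.png

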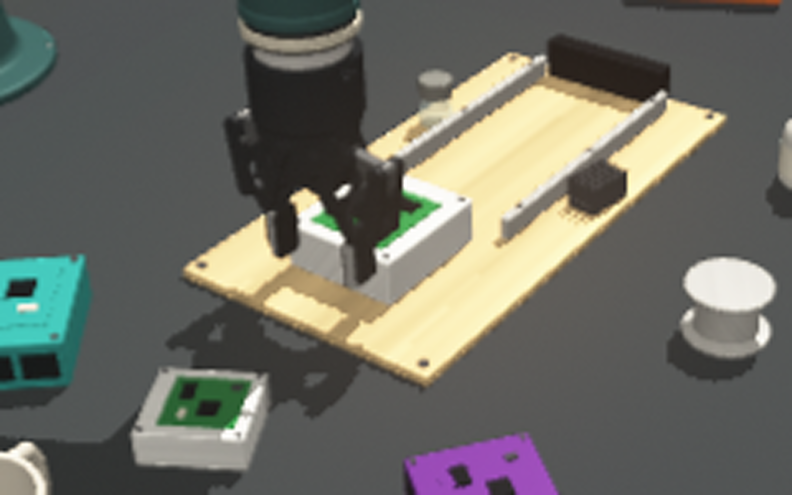

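The unit has moved forward with its front just short of the rails; both fingers are against its rear. I'll check the top view before it enters.

```bash
python3 - <<'E'
from h import *
c=cam("top");cv2.imwrite("pics/t6.png",cv2.resize(c["image"][170:330,190:430,::-1],None,fx=3.3,fy=3.3,interpolation=cv2.INTER_CUBIC))
E
```

```text
(no output)
```

View pics/t6.png

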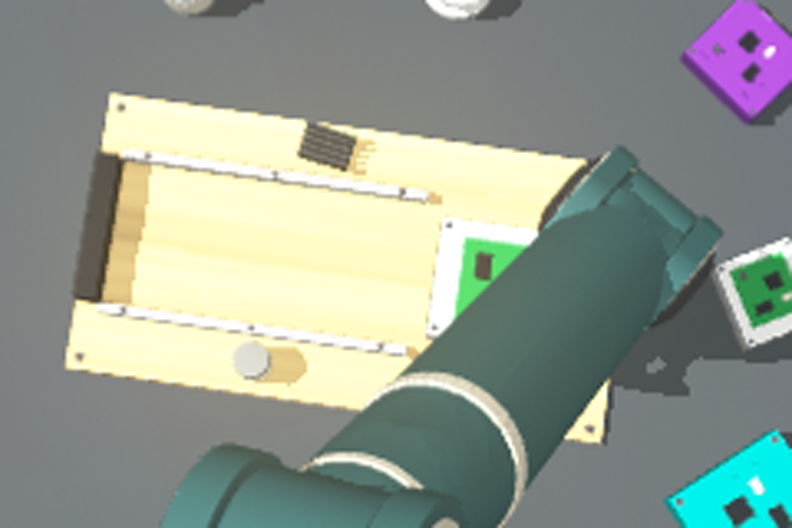

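The front edge of the unit is visible, with its corners at about crop (442,219) and (428,339). Converting these to lane coordinates.

```bash
python3 - <<'E'
from h import *
c=cam("top")
p=np.array([(442,218.5),(428,338.5),(449,225),(433,328)])/3.3+[190,170]
L=w2l(px2plane(c,p,.044));print(L)
for a,b in((0,1),(2,3)): d=L[b]-L[a];print(np.linalg.norm(d),np.degrees(np.arctan2(-d[0],d[1])),(L[a]+L[b])/2)
r=np.array([(430,198),(408,350)])/3.3+[190,170];print(w2l(px2plane(c,r,.026)))
E
```

```text
[[-64.2603682  -41.51689249]
 [-66.47053885  51.61828796]
 [-70.27896822 -37.28088421]
 [-69.12516938  43.12909785]]
93.16140129190538 1.359418497715577 [-65.36545353   5.05069774]
80.41825953543467 -0.8220778763411153 [-69.7020688    2.92410682]
[[-52.99036995 -59.16825266]
 [-52.70747755  60.72502269]]
```

Its lateral offset is +3 to +5 mm, inside the 11 mm margin, and the angle is about 0. I'll push on with a slight drift towards lane -y, then recheck.

```bash
python3 -m pendant '[[[0.04,0.003,0,0,0,0,-0.4],[0.08,0.006,0,0,0,0,-0.4],[0.12,0.01,0,0,0,0,-0.4],[0.16,0.013,0,0,0,0,-0.4],[0.2,0.016,0,0,0,0,-0.4]]]';  python3 - <<'E'
from h import *
plan(-130,2,.024,0)
c=cam("top");cv2.imwrite("pics/t7.png",cv2.resize(c["image"][190:310,190:390,::-1],None,fx=4,fy=4,interpolation=cv2.INTER_CUBIC))
E
```

```text
clock: 12.9
eef_pos: [0.529, -0.1081, 0.0234]
tool_rot: [3.141, 0.0, 1.456]
contact_force: [-1.1, -3.5, 2.6]
gripper_width: 0.0597
tool lane [-1.443e+02  1.000e-01] z 0.0234 relyaw -0.001 F [-1.1 -3.5  2.6] w 0.0597 t 12.9 q [-0.27  0.65  0.53  2.02 -0.55  0.61  0.52]
shift frac [ 0.095 -0.013 -0.004] turn frac [ 0.0001  0.0001 -0.0003] q7 0.52
```

View pics/t7.png

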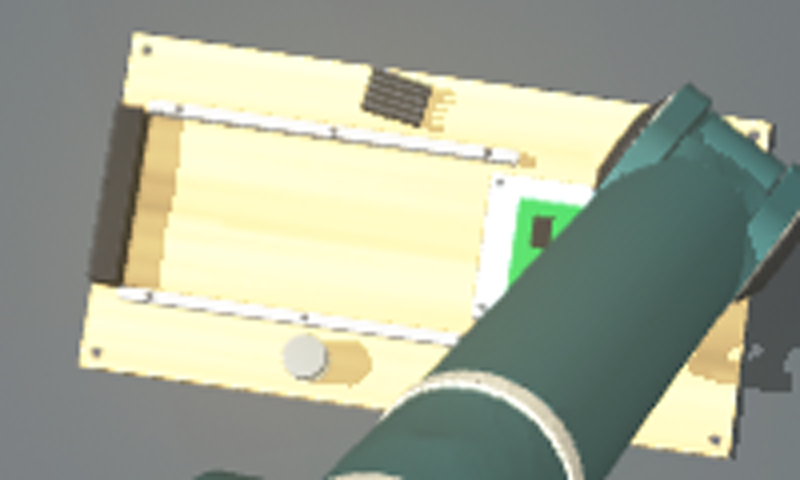

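```bash
python3 - <<'E'
from h import *
c=cam("top")
p=np.array([(491,174),(473,318),(500,182),(481,307)])/4+[190,190]
L=w2l(px2plane(c,p,.044));print(L)
for a,b in((0,1),(2,3)): d=L[b]-L[a];print(np.linalg.norm(d),np.degrees(np.arctan2(-d[0],d[1])),(L[a]+L[b])/2)
E
```

```text
[[-35.2121665  -44.34632101]
 [-36.9246503   48.01638488]
 [-41.57807017 -40.0779431 ]
 [-40.91535114  40.42878999]]
92.37857998120144 1.0621912044135977 [-36.0684084    1.83503193]
80.5094607452816 -0.47163938356441476 [-41.24671066   0.17542344]
```

Now y is about +1 and the angle about 0, so the drag works. Pushing straight on in steps.

```bash
python3 -m pendant '[[[0.04,0.001,0,0,0,0,-0.4],[0.08,0.002,0,0,0,0,-0.4],[0.12,0.003,0,0,0,0,-0.4],[0.16,0.004,0,0,0,0,-0.4],[0.2,0.004,0,0,0,0,-0.4]]]'; python3 -m pendant '[[[0.04,0,0,0,0,0,-0.4],[0.08,0,0,0,0,0,-0.4],[0.12,0,0,0,0,0,-0.4],[0.16,0,0,0,0,0,-0.4],[0.2,0,0,0,0,0,-0.4]]]';  python3 - <<'E'
from h import *
plan(70,0,.024,0)
c=cam("top");cv2.imwrite("pics/t8.png",cv2.resize(c["image"][190:310,190:390,::-1],None,fx=4,fy=4,interpolation=cv2.INTER_CUBIC))
E
```

```text
clock: 13.62
eef_pos: [0.5328, -0.0781, 0.0232]
tool_rot: [-3.141, -0.0, 1.456]
contact_force: [0.1, -2.7, 1.0]
gripper_width: 0.0599
clock: 14.25
eef_pos: [0.5362, -0.0483, 0.0232]
tool_rot: [-3.142, -0.0, 1.456]
contact_force: [-0.4, -2.1, -0.9]
gripper_width: 0.0599
tool lane [-84.   -0.3] z 0.0232 relyaw -0.001 F [-0.4 -2.1 -0.9] w 0.0599 t 14.25 q [-0.39  0.65  0.53  2.03 -0.56  0.61  0.41]
shift frac [ 1.027 -0.003 -0.005] turn frac [-0.     -0.     -0.0002] q7 0.41
```

View pics/t8.png

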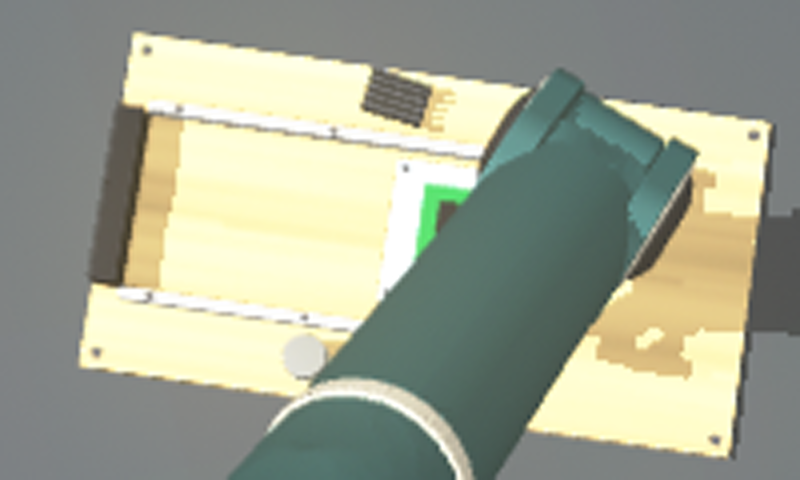

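```bash
python3 - <<'E'
from h import *
c=cam("top")
p=np.array([(396,161),(405,168.5),(385,292)])/4+[190,190]
print(w2l(px2plane(c,p,.044)))
E
python3 -m pendant '[[[0.04,0,0,0,0,0,-0.4],[0.08,0,0,0,0,0,-0.4],[0.12,0,0,0,0,0,-0.4],[0.16,0,0,0,0,0,-0.4],[0.2,0,0,0,0,0,-0.4]]]'; python3 -m pendant '[[[0.04,0,0,0,0,0,-0.4],[0.08,0,0,0,0,0,-0.4],[0.12,0,0,0,0,0,-0.4],[0.16,0,0,0,0,0,-0.4],[0.2,0,0,0,0,0,-0.4]]]';  python3 - <<'E'
from h import *
plan(70,0,.024,0)
c=cam("top");cv2.imwrite("pics/t9.png",cv2.resize(c["image"][190:310,190:390,::-1],None,fx=4,fy=4,interpolation=cv2.INTER_CUBIC))
c=cam("scene");cv2.imwrite("pics/s9.png",cv2.resize(c["image"][180:320,240:420,::-1],None,fx=4,fy=4,interpolation=cv2.INTER_CUBIC))
E
```

```text
[[ 25.54970082 -43.97772153]
 [ 19.20351808 -40.02727753]
 [ 20.1338506   39.62702895]]
clock: 14.98
eef_pos: [0.5397, -0.0186, 0.0232]
tool_rot: [-3.142, 0.0, 1.456]
contact_force: [-0.7, -2.6, -0.5]
gripper_width: 0.0597
clock: 15.6
eef_pos: [0.5432, 0.0113, 0.0232]
tool_rot: [-3.142, -0.0, 1.456]
contact_force: [-0.6, -2.7, 0.9]
gripper_width: 0.0597
tool lane [-24.1  -0.4] z 0.0232 relyaw -0.001 F [-0.6 -2.7  0.9] w 0.0597 t 15.6 q [-0.5   0.65  0.54  2.02 -0.56  0.62  0.3 ]
shift frac [ 0.627 -0.003 -0.005] turn frac [-0.     -0.     -0.0002] q7 0.3
```

View pics/t9.png

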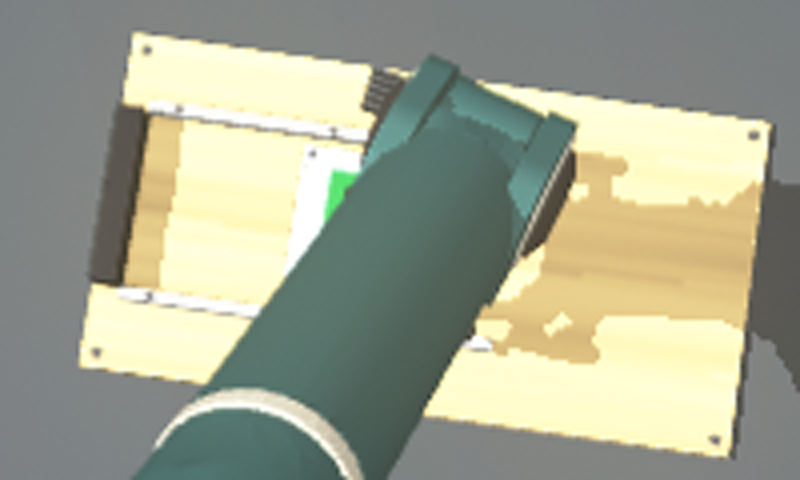

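View pics/s9.png

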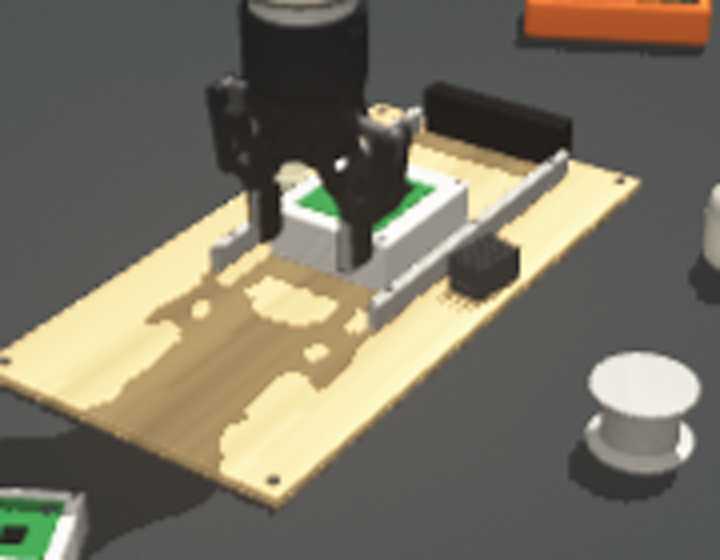

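The unit is between the rails with visible gaps on both sides. I'll advance 90 mm, checking as it goes.

```bash
python3 -m pendant '[[[0.04,0,0,0,0,0,-0.4],[0.08,0,0,0,0,0,-0.4],[0.12,0,0,0,0,0,-0.4],[0.16,0,0,0,0,0,-0.4],[0.2,0,0,0,0,0,-0.4]]]'; python3 -m pendant '[[[0.04,0,0,0,0,0,-0.4],[0.08,0,0,0,0,0,-0.4],[0.12,0,0,0,0,0,-0.4],[0.16,0,0,0,0,0,-0.4],[0.2,0,0,0,0,0,-0.4]]]';  python3 - <<'E'
from h import *
plan(70,0,.024,0)
c=cam("top");cv2.imwrite("pics/t10.png",cv2.resize(c["image"][190:310,190:390,::-1],None,fx=4,fy=4,interpolation=cv2.INTER_CUBIC))
E
```

```text
clock: 16.32
eef_pos: [0.5467, 0.041, 0.0233]
tool_rot: [3.141, 0.0, 1.456]
contact_force: [0.7, -3.2, 0.6]
gripper_width: 0.0594
clock: 16.95
eef_pos: [0.5501, 0.0708, 0.0233]
tool_rot: [3.142, 0.0, 1.456]
contact_force: [0.2, -3.0, 2.2]
gripper_width: 0.0597
tool lane [35.9 -0.5] z 0.0233 relyaw -0.001 F [ 0.2 -3.   2.2] w 0.0597 t 16.95 q [-0.61  0.67  0.54  1.99 -0.57  0.64  0.19]
shift frac [ 0.228 -0.004 -0.005] turn frac [ 0.      0.     -0.0003] q7 0.19
```

View pics/t10.png

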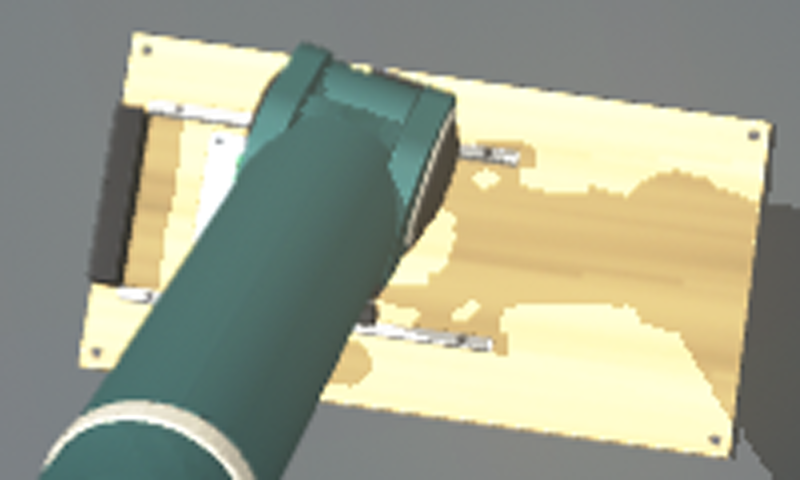

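```bash
python3 - <<'E'
from h import *
c=cam("top")
print(w2l(px2plane(c,np.array([(212,133),(219.5,141)])/4+[190,190],.044)))
E
python3 -m pendant '[[[0.04,0,0,0,0,0,-0.4],[0.08,0,0,0,0,0,-0.4],[0.12,0,0,0,0,0,-0.4],[0.16,0,0,0,0,0,-0.4],[0.2,0,0,0,0,0,-0.4]]]'; python3 -m pendant '[[[0.015,0,0,0,0,0,-0.4],[0.03,0,0,0,0,0,-0.4],[0.045,0,0,0,0,0,-0.4],[0.05,0,0,0,0,0,-0.4],[0.05,0,0,0,0,0,-0.4]]]';  python3 - <<'E'
from h import *
plan(80,0,.024,0)
c=cam("top");cv2.imwrite("pics/t11.png",cv2.resize(c["image"][190:310,190:390,::-1],None,fx=4,fy=4,interpolation=cv2.INTER_CUBIC))
c=cam("scene");cv2.imwrite("pics/s11.png",cv2.resize(c["image"][180:320,240:420,::-1],None,fx=4,fy=4,interpolation=cv2.INTER_CUBIC))
E
```

```text
[[143.63152938 -45.06705928]
 [138.11197939 -40.65860422]]
clock: 17.68
eef_pos: [0.5535, 0.1007, 0.0232]
tool_rot: [-3.142, -0.0, 1.456]
contact_force: [-1.2, -2.5, 0.6]
gripper_width: 0.0598
clock: 18.3
eef_pos: [0.5544, 0.1079, 0.0232]
tool_rot: [3.142, -0.0, 1.456]
contact_force: [0.3, -1.5, -0.0]
gripper_width: 0.0597
tool lane [73.2 -0.5] z 0.0232 relyaw -0.001 F [ 0.3 -1.5 -0. ] w 0.0597 t 18.3 q [-0.67  0.68  0.55  1.96 -0.57  0.65  0.13]
shift frac [ 0.045 -0.003 -0.005] turn frac [ 0.     -0.0001 -0.0002] q7 0.13
```

View pics/t11.png

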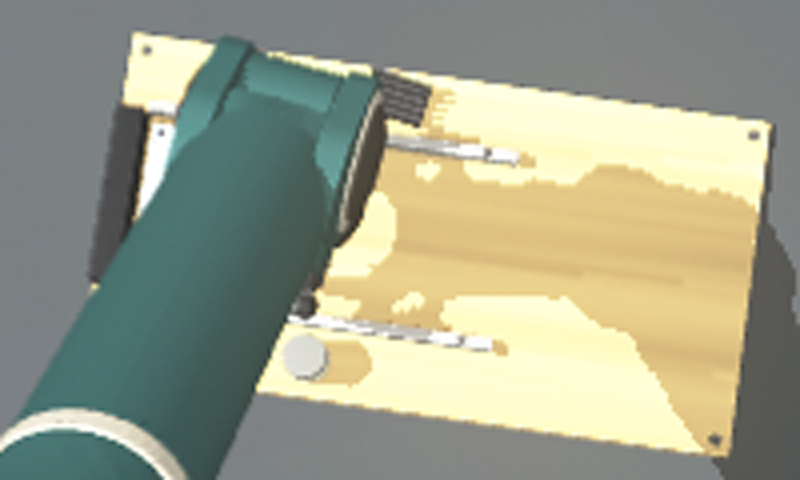

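View pics/s11.png

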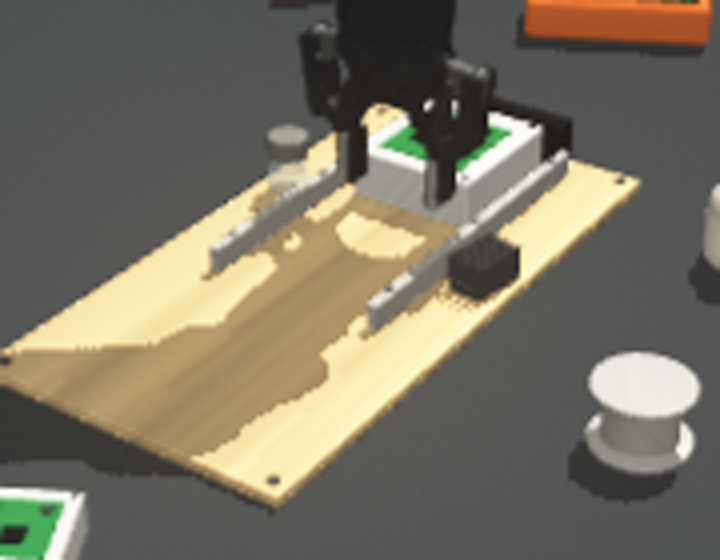

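The front is about 9 mm short of the stop by the arithmetic. I'll creep up to it, watching the force.

```bash
python3 -m pendant '[[[0.012,0,0,0,0,0,-0.4],[0.024,0,0,0,0,0,-0.4],[0.036,0,0,0,0,0,-0.4],[0.04,0,0,0,0,0,-0.4],[0.04,0,0,0,0,0,-0.4]]]'; python3 -m pendant '[[[0.007,0,0,0,0,0,-0.4],[0.013,0,0,0,0,0,-0.4],[0.013,0,0,0,0,0,-0.4]]]'
```

```text
clock: 19.02
eef_pos: [0.5551, 0.1139, 0.0232]
tool_rot: [3.142, -0.0, 1.456]
contact_force: [0.7, -1.6, -0.7]
gripper_width: 0.0597
clock: 19.4
eef_pos: [0.5552, 0.1148, 0.0233]
tool_rot: [-3.142, 0.001, 1.455]
contact_force: [-0.9, -5.0, 1.5]
gripper_width: 0.06
```

```bash
python3 -m pendant '[[[0.007,0,0,0,0,0,-0.4],[0.01,0,0,0,0,0,-0.4],[0.01,0,0,0,0,0,-0.4]]]'
```

```text
clock: 19.77
eef_pos: [0.5552, 0.1148, 0.0232]
tool_rot: [-3.141, 0.002, 1.455]
contact_force: [-1.5, -8.0, 1.5]
gripper_width: 0.0597
```

The force rose to 8 N with the tool standing still, so the unit is seated. Backing straight off and rising.

```bash
python3 -m pendant '[[[-0.02,0,0,0,0,0,-0.4],[-0.06,0,0,0,0,0,-0.4],[-0.2,0,0,0,0,0,-0.4],[-0.3,0,0,0,0,0,-0.4],[-0.3,0,0,0,0,0,-0.4]]]'; python3 -m pendant '[[[0,0,-0.2,0,0,0,-0.4],[0,0,-0.5,0,0,0,-0.4],[0,0,-0.9,0,0,0,-0.4],[-0.3,0,-1,0,0,0,-0.4],[-0.6,0,-1,0,0,0,-0.4]]]';python3 -m pendant '[[[-0.3,0,0,0,0,0,-0.4],[-0.6,0,0,0,0,0,-0.4],[-0.9,0,0,0,0,0,-0.4],[-1,0,0,0,0,0,-0.4],[-1,0,0,0,0,0,-0.4]]]'
python3 - <<'E'
from h import *
plan(80,0,.024,0)
c=cam("top");save(c,"top12.png");unit(c,(205,205),(330,290));cv2.imwrite("pics/t12.png",cv2.resize(c["image"][190:310,190:390,::-1],None,fx=4,fy=4,interpolation=cv2.INTER_CUBIC))
c=cam("scene");cv2.imwrite("pics/s12.png",cv2.resize(c["image"][180:320,240:420,::-1],None,fx=4,fy=4,interpolation=cv2.INTER_CUBIC))
E
```

```text
clock: 20.4
eef_pos: [0.5502, 0.07, 0.0235]
tool_rot: [3.141, 0.0, 1.452]
contact_force: [-0.7, 0.7, -1.2]
gripper_width: 0.0595
clock: 21.02
eef_pos: [0.5411, -0.0169, 0.1751]
tool_rot: [3.138, -0.002, 1.458]
contact_force: [0.0, -0.6, 0.3]
gripper_width: 0.0599
clock: 21.65
eef_pos: [0.5226, -0.1664, 0.1732]
tool_rot: [3.142, -0.0, 1.454]
contact_force: [0.2, 0.7, 0.4]
gripper_width: 0.0596
tool lane [-202.9   -0.3] z 0.1732 relyaw -0.002 F [0.2 0.7 0.4] w 0.0596 t 21.65 q [-0.35  0.44  0.76  1.94 -0.38  0.9   0.49]
shift frac [ 1.885 -0.006  0.996] turn frac [ 0.     -0.0001 -0.0008] q7 0.49
body lane [76.3 79.1] size [250.6  42.1] ang deg 0.2
body lane [138.9  -1. ] size [102.5  94.4] ang deg -0.0
body lane [128.7 -84.6] size [151.2  31.2] ang deg 2.44
board lane [135.6  -1.3] size [68.1 64.2] ang deg 0.0
```

View pics/t12.png

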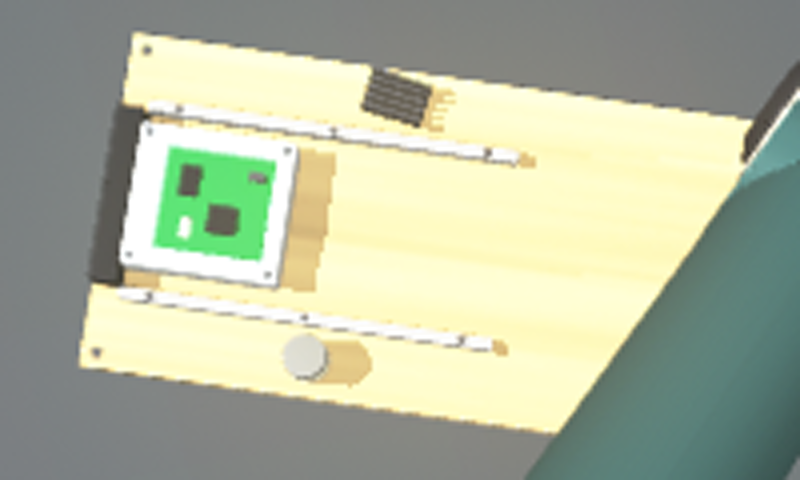

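View pics/s12.png

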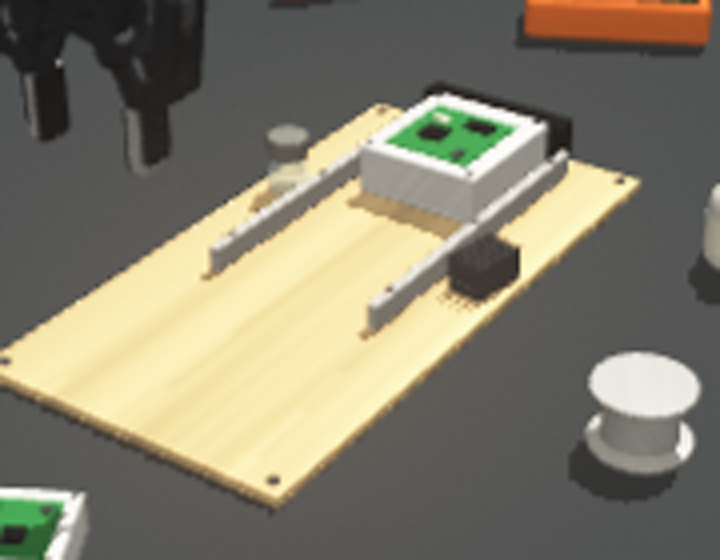

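The unit is against the stop: lane x is 139 to 140 mm, y is -1 mm and the angle is 0°. The arm is still and clear of it. Handing in.

```bash
python3 -c "
from bench import manip
print(manip.get_obs()['qd'].round(3)); print(manip.job_done())"
```

```text
[-0.014 -0.    -0.004  0.001  0.001 -0.002  0.002]
the job is handed in; nothing more can be done
None
```

The unit is seated flat against the stop block and the job is handed in, at about 22 s of the 72 s allowed. I squared and centred it by pushing its side with both fingers. I then pushed it from behind between the rails until the force rose to 8 N with the tool standing still. After that I backed straight off and rose clear.

**Last checks:** The final top view put the unit at lane x about 139 mm (140 mm going by its green board), y about -1 mm and angle about 0°. Both camera views show a gap to each rail, and the jar and heat sink look unmoved. I judged the other bystanders only by eye and saw no change. The tool was about 0.17 m up, clear of everything and nearly still.

**Checks that were weak or disagreed:**
- **Entry to the rails:** The arm partly hid the unit in the top view, so I worked from picked corners. They gave y between +3 and +5 mm before the rails, which I drifted back to about 0 while pushing.
- **Failed measurement:** One automatic measurement failed because of that occlusion, and I ignored it.

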